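Hang a glass plate in the drying cabinet and shut its door

ROBOT

A 6-joint arm with a two-finger parallel gripper is mounted at the origin on the work surface. World frame = base frame: x ahead of the robot, y to its left, z up, the work surface at z = 0. Lengths are in mm, angles in rad, forces in N, time in s.
With the tool pointing down it reaches from about 350 to 975 mm from the base axis. Payload 7.1 kg.
Tool frame: the origin (TCP) lies on the front face of the gripper's body, between the roots of the fingers; the fingertips stand 80 mm ahead of it and the grasp point (between the pads) lies 61 mm ahead of it (env.tips_ahead is the distance from the TCP to the fingertips, in mm); z points along the fingers, y is the direction in which the jaws open and shut (so a half turn about z gives the same grasp; the last joint's range is limited). The gripper opens to 88 mm and grips with 3 to 60 N. Pads are 20 mm wide; open, the fingers measure 115 mm over their backs; the gripper's body (75 mm by 178 mm) begins 61 mm behind the grasp point.
Start: joints at [-1.296, 0.423, 1.63, -0, 1.089, -0.019], TCP at [181.013, -598.197, 302.675] pointing down, gripper open.
Joint ranges: [-3, 3], [-0.9, 2.11], [0.09, 2.58], [-1.31, 4.45], [0.11, 2.69], [-2.54, 2.54]. Speed limits (rad/s): [2.39, 2.39, 3.01, 3.14, 3.14, 3.14].

INTERFACE

Orientations are given as a unit quaternion [x, y, z, w].
In Python, from station import env, set_gripper, viewer, workorder gives the robot as it stands. Calls block until the motion is done:
- env.reach(position, orientation): joint-space move of the TCP to a pose.
- env.move_l(position, rot=None, rate=150, f_stop=None): straight line of the TCP; rot=None keeps the orientation; rate is the mean speed in mm/s. With f_stop (N) it stops when the force on the tool has changed by that much, and returns True; else False.
- env.move_joints(angles): joint-space move.
- set_gripper(opening): finger opening in mm; the grip force is fixed at half the most; returns when the fingers have stopped.
- env.hold(seconds).
- env.ik(position, orientation): joint angles nearest the present ones, or None.
- env.read_state(): the state.
- viewer.camera(name): name is "scene" or "top" or "wrist"; returns the picture (480x640x3 uint8, blue, green, red); there is no depth.
- viewer.camera_params(name): a dict with "fx", "fy", "cx", "cy" (pixels), "pose" (4x4, takes a point from camera to world coordinates); the wrist camera has in their place "tool_from_camera" (4x4, takes a point from camera to tool coordinates, whose origin is the TCP and whose axes are the flange's). Camera axes: x right, y up, looking along -z (the intrinsics and any distortion apply to the point x, -y, -z); pixel columns grow to the right and rows downward; lengths in mm; the calibration is good to about 2 mm. A picture is of the moment at which its call begins: read the wrist's pose just before it. camera_params takes no time and is no camera call.
A pose or a line that the arm cannot do raises env.IKError and nothing moves.
- workorder.sign_off(): hands the job in, once; it reports no verdict.
The state is a dict: "time_s": time; "qpos": joint angles; "dq": joint speeds; "tau": joint torques, N m; "tool_pos": TCP position; "orientation": TCP orientation; "force": force on the tool from outside, world axes, zero at the start; "wrist_torque": the same for the moment, N m; "width": finger opening in mm.
Only numpy, scipy, OpenCV 4.12 (cv2) and the standard library are available. Lean on these libraries where they do the work, as an engineer would, in place of code of your own. Each camera call takes 0.05 s, during which the arm holds its last target.

TASK

Take the glass-plate hanger out of the leaning rack, hook it over the drying cabinet's rail at the green band (right-hand end as seen from the robot), and slide it along the rail, without lifting it off, until its hook is at the red ring; let it hang there. Then push the cabinet door shut until it clicks fully home on its catch. Leave the bottle, the tank and the tape roll undisturbed.

Things in the scene. Friction and masses are not known exactly. Their poses are not given: they have to be found in the camera images.
- hanger: Rigid steel hanger with an amber glass plate, about 120 g. Origin: centre of the frame's underside; z up the hanger, x along its width, y through its thickness. Frame 80 (x) x 8 (y) x 95 mm (z), hook and orange tab above. Starts standing in the rack's slot, leaning 0.55 rad (31 deg) from vertical, top towards its own -y; draw it out 50 mm or more along its z.
- grip_tab (a point): Centre of the hanger's orange grip tab: 26 mm wide (hanger x), 10 mm thick (hanger y, pinch it here), 32 mm high, 176 mm above the hanger's origin along its z. Same axes as the hanger.
- hook (a point): Centre of the underside of the hook's crown bar (34 mm long in x, 8 mm thick), at hanger z = 150 mm; hung, it is 5 mm above the rail's axis. Neck (6 x 8 mm) on the frame at x = -14 mm; free tip at x = +14 mm hangs down to z = 134 mm. Gap 22 mm wide; the rail enters from +x between the tip and the frame's top (39 mm high), then the hook is lowered. Axes as the hanger.
- rack: Fixed black rack, base 130 x 120 x 12 mm on the table, with a grey slot 100 mm long (its x), 11 mm wide and 47 mm deep, tilted 0.55 rad with its mouth towards its -y. Origin: centre of the base's underside, on the table. The tilt points roughly towards the robot.
- cabinet: Grey drying cabinet fixed to the table, open on top and in front, 200 mm deep (x), 216 mm wide (y); side walls 8 mm thick, 210 mm high, with brackets up to 234 mm that carry the rail; low back wall to 120 mm, floor 20 mm high. Origin: centre of its underside, on the table; its front looks to -x, +y is its left as seen from the robot.
- rail_mid (a point): Middle of the steel rail's axis: a round bar 10 mm in diameter along the cabinet's y, between the side walls, 225 mm above the table, 80 mm behind the cabinet's front edge. Axes as the cabinet.
- load_point (a point): Point on the rail's axis at the middle of the green band (24 mm long), 60 mm to the right (-y) of rail_mid: the hook goes on here, within 20 mm.
- mark: Red ring on the rail (13 mm in diameter, 12 mm long, painted look only: the hook can slide over it). Origin on the rail's axis at its middle, 10 to 50 mm to the left (+y) of rail_mid. The hook's middle must end within 12 mm of it along the rail. Axes as the cabinet.
- door (a joint): Door angle, rad: 0 = shut and seated, positive = open, free edge towards the robot; starts 1.0 to 1.4. White door 212 mm wide, 12 mm thick, 22 to 207 mm above the table, hinged at the left (+y) of the cabinet's front; stays where left. A sprung catch holds it back at about 0.07: push through with 5 to 10 N until it snaps to 0. Black knob outside, 195 mm from the hinge.
- door_hinge (a point): Point on the door's vertical hinge axis, at the door's inner face, 110 mm above the table. It turns with the door: x points from the outer face inwards, the door runs from it along -y.
- door_push (a point): Point on the outer face of the door, 150 mm from the hinge axis and 130 mm above the table; a good place to push. Axes as door_hinge; push along +x.
- brown_bottle: Bystander: amber bottle, 68 mm in diameter, 170 mm high, loose on the table; leave it. Origin: centre of its underside.
- developing_tank: Bystander: black tank, 86 mm in diameter, 120 mm high, loose on the table; leave it. Origin: centre of its underside.
- tape_roll: Bystander: blue tape roll lying flat, 84 mm in diameter, 24 mm high, loose on the table; leave it. Origin: centre of its underside.

How it is judged (in metres and radians):
On the way, in this order (a step that is already met when the one before it is completed fails the run):
1. the hanger's hook is over the rail at the green band (within 20 mm) (x of hook in the frame of rail_mid between -0.013 and 0.013 m and z of hook in the frame of rail_mid between 0 and 0.011 m and angle between hanger's own z axis and vertical below 0.2 rad and y of hook in the frame of load_point between -0.02 and 0.02 m), for 0.1 s.
2. on its way to the mark the hook passes the stretch 10 to 40 mm right of the rail's middle while still on the rail (x of hook in the frame of rail_mid between -0.013 and 0.013 m and z of hook in the frame of rail_mid between 0 and 0.011 m and angle between hanger's own z axis and vertical below 0.2 rad and y of hook in the frame of rail_mid between -0.04 and -0.01 m), for 0.04 s.
3. the hanger hangs on the rail at the red ring (within 12 mm), let go, door not yet shut (x of hook in the frame of rail_mid between -0.013 and 0.013 m and z of hook in the frame of rail_mid between 0 and 0.011 m and angle between hanger's own z axis and vertical below 0.2 rad and y of hook in the frame of mark between -0.012 and 0.012 m and contact force between hanger and the fingers below 0.05 N and value of joint door above 0.1 rad), for 0.2 s.
4. the door is shut and seated on its catch (value of joint door below 0.025 rad), for 0.2 s.
At the end, for the whole second after the job is handed in: The hanger hangs upright (within 0.2 rad) and at rest on the cabinet's rail, its hook's middle within 12 mm of the red ring along the rail, and the door is seated on its catch (joint below 0.025 rad) (x of hook in the frame of rail_mid between -0.013 and 0.013 m and z of hook in the frame of rail_mid between 0 and 0.011 m and angle between hanger's own z axis and vertical below 0.2 rad and y of hook in the frame of mark between -0.012 and 0.012 m and linear speed of hanger below 0.05 m/s and value of joint door below 0.025 rad); the robot touches nothing.
It fails at once if the brown bottle is moved by more than 30 mm (distance of brown_bottle from where it was at the start of the episode above 0.03 m).
It fails at once if the developing tank is moved by more than 30 mm (distance of developing_tank from where it was at the start of the episode above 0.03 m).
It fails at once if the tape roll is moved by more than 30 mm (distance of tape_roll from where it was at the start of the episode above 0.03 m).
It also fails if it takes over 53 s, if anything falls off the work surface, if the arm or the gripper's body presses on something with over 40 N, if the wrist force passes 120 N, or if a joint passes its speed limit or range.

## Working session

There is one attempt and no reset: what is moved stays moved. The work goes in short steps, each a Python script; the robot and the scene stay as the last script left them, time stands still between calls to the robot, and variables do not carry over. Pictures are saved under pics/ and viewed, and the job is handed in when it is done.

```bash
ls; mkdir -p pics
python3 - <<'E'
from station import env,set_gripper,viewer,workorder
import cv2,numpy as np
np.set_printoptions(precision=4,suppress=True)
for n in("scene","top","wrist"):
    cv2.imwrite(f"pics/{n}0.png",viewer.camera(n)); print(n,viewer.camera_params(n))
print(env.read_state(), env.tips_ahead)
E
```

```text
pics
scene {'fx': 493.74713777075124, 'fy': 493.74713777075124, 'cx': 313.3973125179168, 'cy': 247.3250874263721, 'pose': array([[ -0.835 ,  -0.3607,   0.4156, 950.2184],
       [  0.5502,  -0.5321,   0.6436, 488.6402],
       [ -0.011 ,   0.766 ,   0.6427, 725.9779],
       [  0.    ,   0.    ,   0.    ,   1.    ]])}
top {'fx': 623.287133416639, 'fy': 623.287133416639, 'cx': 309.39384805020853, 'cy': 238.92971964686615, 'pose': array([[   0.0274,    0.9977,   -0.0624,  515.0752],
       [  -0.9996,    0.0281,    0.0091,  -83.5465],
       [   0.0109,    0.0621,    0.998 , 1181.5563],
       [   0.    ,    0.    ,    0.    ,    1.    ]])}
wrist {'fx': 413.49390130375957, 'fy': 413.49390130375957, 'cx': 320.1198825702295, 'cy': 229.5662400780252, 'tool_from_camera': array([[ -0.0006,   0.9623,   0.2721,  75.3684],
       [  1.    ,   0.0004,   0.0008,   1.1012],
       [  0.0007,   0.2721,  -0.9623, -82.5532],
       [  0.    ,   0.    ,   0.    ,   1.    ]])}
{'time_s': 0.15, 'qpos': array([-1.296 ,  0.4237,  1.6305, -0.    ,  1.0886, -0.019 ]), 'dq': array([ 0.0001, -0.0022, -0.0035, -0.001 ,  0.0016, -0.0018]), 'tau': array([ -0.0005, -54.4983, -27.3919,   0.0644,   0.0204,  -0.0001]), 'tool_pos': array([ 180.9234, -597.8913,  302.0966]), 'orientation': array([ 0.9892,  0.1464, -0.0001, -0.0006]), 'force': array([-0.381 ,  0.7699, -1.125 ]), 'wrist_torque': array([-0.0315, -0.0337, -0.0254]), 'width': 87.94223213420265} 80.0
```

View pics/scene0.png

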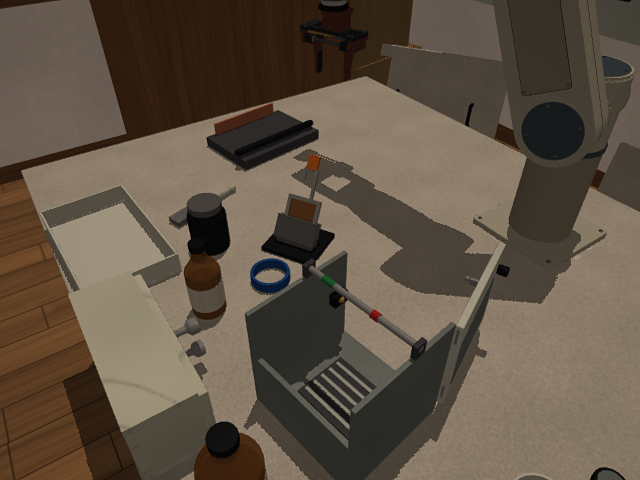

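View pics/top0.png

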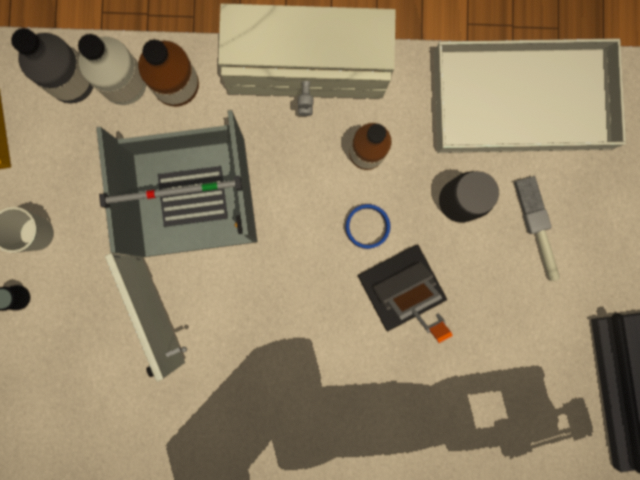

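View pics/wrist0.png

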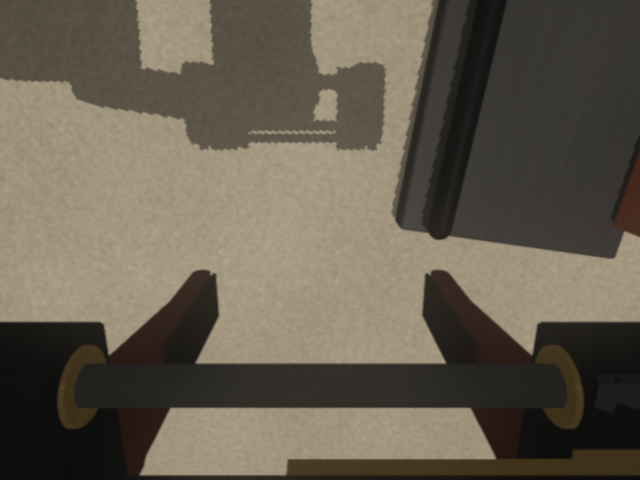

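```bash
cat > h.py <<'E'
import numpy as np, cv2
np.set_printoptions(precision=4,suppress=True)
from scipy.spatial.transform import Rotation as R
def ray(P,uv,pose=None):
    T=P["pose"] if pose is None else pose
    d=np.array([(uv[0]-P["cx"])/P["fx"],-(uv[1]-P["cy"])/P["fy"],-1.])
    d=T[:3,:3]@d; return T[:3,3],d/np.linalg.norm(d)
def onz(r,z): o,d=r; return o+d*(z-o[2])/d[2]
def tri(rs):
    A=np.zeros((3,3));b=np.zeros(3)
    for o,d in rs:
        M=np.eye(3)-np.outer(d,d);A+=M;b+=M@o
    x=np.linalg.solve(A,b)
    return x,[np.linalg.norm((np.eye(3)-np.outer(d,d))@(x-o)) for o,d in rs]
def proj(P,X,pose=None):
    T=P["pose"] if pose is None else pose
    c=T[:3,:3].T@(np.asarray(X)-T[:3,3]); return np.array([P["cx"]+P["fx"]*c[0]/-c[2],P["cy"]-P["fy"]*c[1]/-c[2]])
def mask(im,lo,hi,box=None):
    h=cv2.cvtColor(im,cv2.COLOR_BGR2HSV); m=cv2.inRange(h,np.array(lo),np.array(hi))
    if box:
        k=np.zeros_like(m);x0,y0,x1,y1=box;k[y0:y1,x0:x1]=255;m&=k
    return m
def blob(m):
    n,l,s,c=cv2.connectedComponentsWithStats(m)
    if n<2: return None
    i=1+np.argmax(s[1:,4]); return c[i],s[i]
def toolpose(st):
    T=np.eye(4);T[:3,:3]=R.from_quat(st["orientation"]).as_matrix();T[:3,3]=st["tool_pos"];return T
E
python3 - <<'E'
from station import viewer
from h import *
S,T=cv2.imread("pics/scene0.png"),cv2.imread("pics/top0.png")
PS,PT=viewer.camera_params("scene"),viewer.camera_params("top")
bx={"orange":((3,150,120),(20,255,255),(290,140,340,185),(425,310,460,350)),
"green":((45,90,50),(85,255,255),(310,260,350,300),(190,170,230,200)),
"red":((0,150,80),(255,255,255),(360,300,390,330),(140,180,165,205))}
for k,(lo,hi,b1,b2) in bx.items():
    a,sa=blob(mask(S,lo,hi,b1));b,sb=blob(mask(T,lo,hi,b2))
    print(k,a,sa,b,sb,tri([ray(PS,a),ray(PT,b)]))
cv2.imwrite("pics/t1.png",cv2.resize(T[225:385,340:480],None,fx=5,fy=5,interpolation=cv2.INTER_CUBIC)[:600])
cv2.imwrite("pics/t2.png",cv2.resize(T[110:385,90:260],None,fx=2.18,fy=2.18,interpolation=cv2.INTER_CUBIC))
cv2.imwrite("pics/s1.png",cv2.resize(S[140:270,250:350],None,fx=4.6,fy=4.6,interpolation=cv2.INTER_CUBIC))
E
```

```text
orange [313.5 155. ] [313 155   2   1   2] [440.7159 332.0295] [430 322  22  21 271] (array([ 435.396 , -303.4931,  193.6121]), [np.float64(0.28841218195356066), np.float64(0.28841218195359936)])
green [327.9885 279.8851] [321 274  16  13  87] [209.0833 186.2083] [202 182  16   9 120] (array([651.5646,  64.0649, 228.7487]), [np.float64(0.0734390599006165), np.float64(0.0734390599005897)])
red [374.8667 313.8333] [370 310  12   9  60] [150.     193.8594] [146 190   9   9  64] (array([637.0562, 153.9771, 229.186 ]), [np.float64(0.06720544725317933), np.float64(0.06720544725341518)])
```

View pics/t1.png

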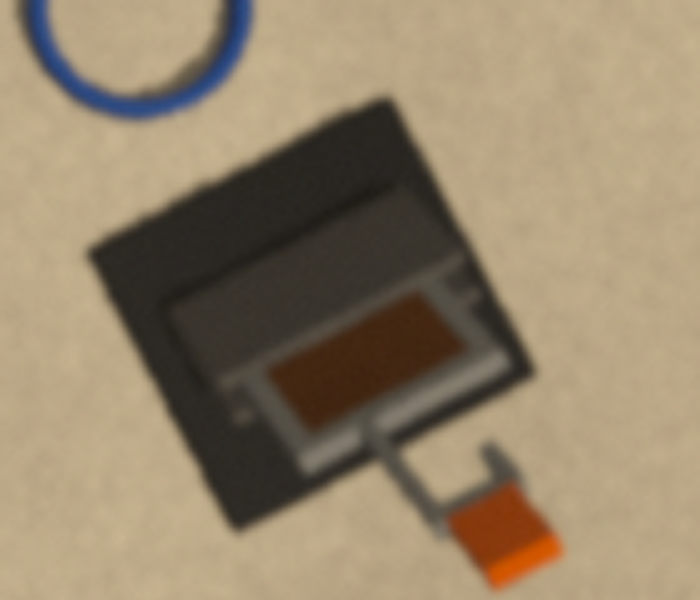

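View pics/t2.png

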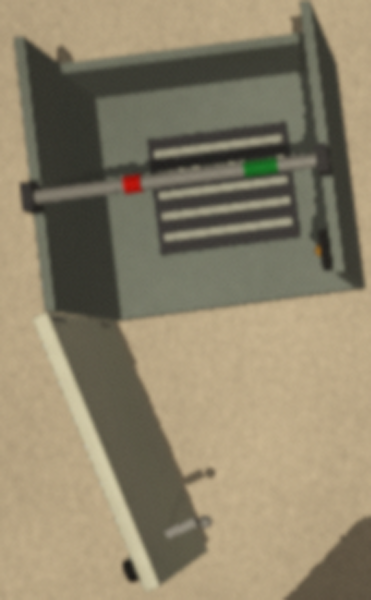

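View pics/s1.png

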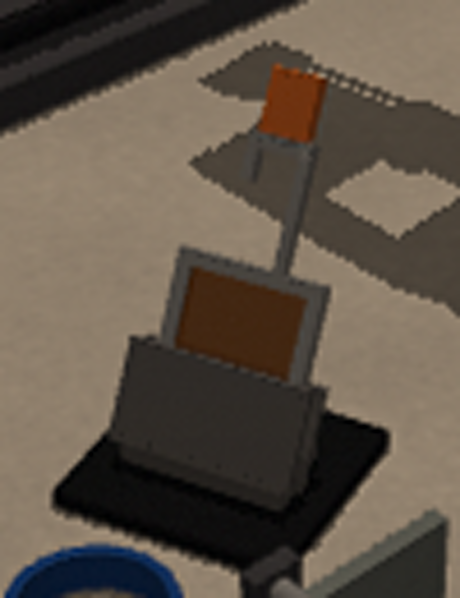

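Run:
```python
from station import viewer
from h import *
S,T=cv2.imread("pics/scene0.png"),cv2.imread("pics/top0.png")
PS,PT=viewer.camera_params("scene"),viewer.camera_params("top")
print(cv2.cvtColor(S,cv2.COLOR_BGR2HSV)[152:172:4,308:322:3].tolist()[1:4])
# rack base
g=cv2.cvtColor(T,cv2.COLOR_BGR2GRAY)
m=(cv2.GaussianBlur(g,(3,3),0)<75).astype(np.uint8)*255
k=np.zeros_like(m);k[240:335,350:450]=255;m&=k
m=cv2.morphologyEx(m,cv2.MORPH_CLOSE,np.ones((25,25)))
m=cv2.morphologyEx(m,cv2.MORPH_OPEN,np.ones((15,15)))
c=max(cv2.findContours(m,0,2)[0],key=cv2.contourArea)
r=cv2.minAreaRect(c);print(r);bp=cv2.boxPoints(r)
W=np.array([onz(ray(PT,p),12) for p in bp]);print(W)
for i in range(4):
    d=W[(i+1)%4]-W[i];print(np.linalg.norm(d),np.arctan2(d[1],d[0]))
print("c",W.mean(0))
lo,hi=(2,130,60),(20,255,255)
ms=mask(S,lo,hi,(300,140,330,185));mt=mask(T,lo,hi,(420,305,460,350))
for n,mm,im in(("s",ms,S),("t",mt,T)):
    c=max(cv2.findContours(mm,0,2)[0],key=cv2.contourArea);print(n,blob(mm),cv2.minAreaRect(c),cv2.approxPolyDP(c,2,True).reshape(-1,2).tolist())
print(tri([ray(PS,blob(ms)[0]),ray(PT,blob(mt)[0])]))
```

```text
[[[13, 74, 79], [11, 221, 111], [11, 225, 110], [11, 205, 96], [16, 59, 142]], [[11, 227, 117], [11, 216, 112], [11, 216, 111], [11, 223, 111], [12, 167, 78]], [[11, 223, 110], [11, 218, 110], [11, 223, 110], [11, 221, 111], [18, 51, 75]]]
((402.0, 283.0), (82.0, 76.0), 90.0)
[[ 585.3331 -197.1004   12.    ]
 [ 589.3539 -340.3649   12.    ]
 [ 435.8841 -342.5724   12.    ]
 [ 432.098  -200.4699   12.    ]]
143.32095376100884 -1.5427380037933773
153.48561545816096 -3.1272097411220092
142.15297310218054 1.597433482693384
153.27206669236236 0.021985495074786775
c [ 510.6673 -270.1269   12.    ]
s (array([313.1935, 162.328 ]), array([306, 154,  15,  17, 186], dtype=int32)) ((313.2941589355469, 162.3235321044922), (12.369316101074219, 15.037208557128906), 14.03624439239502) [[309, 154], [306, 168], [317, 170], [320, 157]]
t (array([440.5927, 331.7715]), array([430, 321,  23,  22, 302], dtype=int32)) ((440.5768737792969, 331.6153564453125), (19.414506912231445, 16.91835594177246), 56.3099365234375) [[442, 321], [430, 327], [438, 342], [452, 335]]
(array([ 433.9603, -307.7254,  173.0758]), [np.float64(0.524231744079486), np.float64(0.5242317440795797)])
```

Run:
```python
from station import viewer,env
from h import *
PS,PT=viewer.camera_params("scene"),viewer.camera_params("top")
W=np.array([onz(ray(PT,np.array(p)/5+[340,225]),12) for p in [(90,250),(390,97),(535,373),(237,530)]]);print(W)
for i in range(4):
    d=W[(i+1)%4]-W[i];print(np.linalg.norm(d),np.arctan2(d[1],d[0]))
c=W.mean(0);print("c",c)
# slot yaw from frame top edge in zoom: (305,468)-(508,355)
p=np.array([onz(ray(PT,np.array(p)/5+[340,225]),95) for p in [(305,468),(508,355)]]);d=p[1]-p[0];print("frame",p,np.linalg.norm(d),np.arctan2(d[1],d[0]))
# yaw: x axis = corner0->corner1
d1=W[1]-W[0];d2=W[2]-W[3];a=np.arctan2(*(d1+d2)[[1,0]]);print("yaw",a)
Rr=R.from_euler('z',a)*R.from_euler('x',0.55)
print(Rr.as_matrix())
tab=np.array([433.96,-307.7,173.1])
print("org",tab-176*Rr.as_matrix()[:,2], "in rack", R.from_euler('z',-a).apply(tab-176*Rr.as_matrix()[:,2]-c))
for L in (241,300,340):
  P=tab+(L-176)*Rr.as_matrix()[:,2]
  for f in (0,np.pi):
    q=(Rr*R.from_euler('x',np.pi)*R.from_euler('z',f)).as_quat();print(L,f,P,env.ik(P,q))
```

```text
[[ 523.0548 -187.2059   12.    ]
 [ 583.6633 -298.9295   12.    ]
 [ 481.6446 -355.0583   12.    ]
 [ 420.291  -244.4375   12.    ]]
127.10459311793699 -1.0737402124626756
116.43996944484381 -2.638610526475715
126.49593737137525 2.077186981186786
117.62591951742137 0.508143927028531
c [ 502.1634 -271.4078   12.    ]
frame [[ 449.0086 -256.2303   95.    ]
 [ 490.0034 -326.2844   95.    ]] 81.16739007650288 -1.0413389723628608
yaw -1.069084144228619
[[ 0.4809  0.7475 -0.4583]
 [-0.8768  0.41   -0.2514]
 [ 0.      0.5227  0.8525]]
org [ 514.6158 -263.4581   23.0557] in rack [-0.9813 14.741  11.0557]
241 0 [ 404.1724 -324.0394  228.5141] [-0.931   0.3885  2.009   0.7789  0.8286  1.144 ]
241 3.141592653589793 [ 404.1724 -324.0394  228.5141] [-0.931   0.3885  2.009   0.7789  0.8286 -1.9976]
300 0 [ 377.1343 -338.8705  278.813 ] [-0.9946  0.2975  1.9875  0.7001  0.9424  1.1983]
300 3.141592653589793 [ 377.1343 -338.8705  278.813 ] [-0.9946  0.2975  1.9875  0.7001  0.9424 -1.9433]
340 0 [ 358.8035 -348.9254  312.914 ] [-1.0381  0.2422  1.9647  0.6578  1.0246  1.2255]
340 3.141592653589793 [ 358.8035 -348.9254  312.914 ] [-1.0381  0.2422  1.9647  0.6578  1.0246 -1.9161]
```

```bash
cat >> h.py <<'E'
YAW=-1.069
RH=R.from_euler('z',YAW)*R.from_euler('x',0.55)
ZH=RH.as_matrix()[:,2]
QG=(RH*R.from_euler('x',np.pi)).as_quat()
TAB=np.array([433.96,-307.7,173.1])
E
python3 - <<'E'
from station import env,viewer
from h import *
env.reach(TAB+(325-176)*ZH,QG)
s=env.read_state();im=viewer.camera("wrist");cv2.imwrite("pics/w1.png",im)
np.save("pics/w1.npy",toolpose(s));print(s["time_s"],s["tool_pos"],TAB+(325-176)*ZH,s["force"])
E
```

```text
1.4417 [ 365.6796 -345.7444  300.2509] [ 365.6807 -345.1606  300.1262] [-0.0217  0.0752  0.5564]
```

View pics/w1.png

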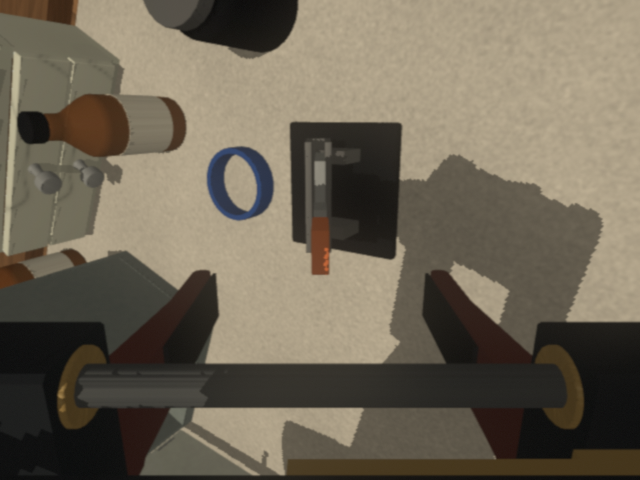

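Run:
```python
from station import viewer
from h import *
P=viewer.camera_params("wrist");T=P["tool_from_camera"]
for p in [(13,5,133),(-13,5,133),(13,-5,133),(-13,-5,133),(13,0,165),(0,0,80)]: print(p,proj(P,p,T))
im=cv2.imread("pics/w1.png")
m=mask(im,(2,130,60),(20,255,255),(290,200,350,290));print(blob(m))
for r in range(216,276,4):
    c=np.where(m[r])[0]; print(r,c.min() if len(c) else 0,c.max() if len(c) else 0)
cv2.imwrite("pics/w1z.png",cv2.resize(im[110:290,280:410],None,fx=3.3,fy=3.3,interpolation=cv2.INTER_CUBIC))
```

```text
(13, 5, 133) [330.9674 232.804 ]
(-13, 5, 133) [330.6695 277.4116]
(13, -5, 133) [312.5281 232.8125]
(-13, -5, 133) [312.7959 277.4177]
(13, 0, 165) [321.5995 218.253 ]
(0, 0, 80) [322.0912 296.7633]
(array([319.9748, 245.043 ]), array([312, 217,  17,  57, 954], dtype=int32))
216 0 0
220 312 328
224 312 328
228 312 328
232 312 328
236 312 328
240 312 328
244 312 328
248 312 328
252 312 328
256 312 328
260 312 328
264 312 328
268 312 328
272 313 327
```

View pics/w1z.png

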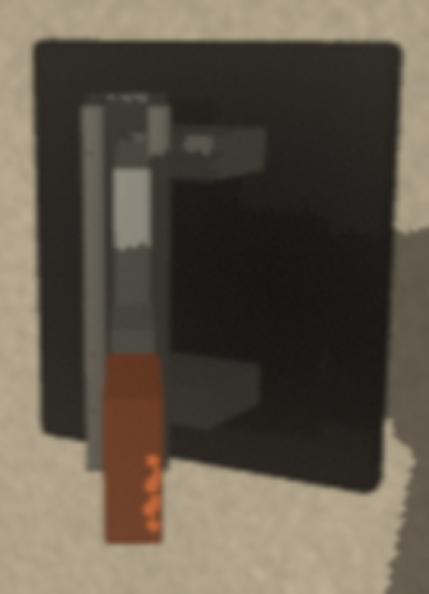

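Run:
```python
from station import env,viewer,set_gripper
from h import *
M=R.from_quat(QG).as_matrix()
base=TAB+1.5*M[:,0]-0.9*M[:,1]
print(env.move_l(base+(239.-176)*ZH,rate=150,f_stop=15))
set_gripper(5); s=env.read_state();print(s["time_s"],s["width"],s["force"],s["tool_pos"])
print(env.move_l(base+(239-176+70)*ZH,rate=120,f_stop=30))
s=env.read_state();print(s["time_s"],s["width"],s["force"],s["tool_pos"])
im=viewer.camera("wrist");cv2.imwrite("pics/w2.png",im)
cv2.imwrite("pics/s2.png",viewer.camera("scene"))
```

```text
False
3.3917 10.200466839883584 [ 0.0945 -0.036  -0.0029] [ 406.4623 -324.4861  227.2365]
False
4.125 9.84712434427828 [ 0.3752  0.4704 -1.733 ] [ 374.2557 -341.8519  286.6629]
```

View pics/w2.png

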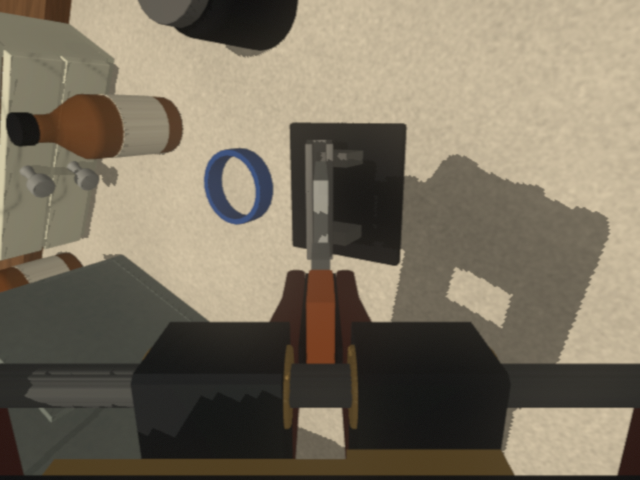

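View pics/s2.png

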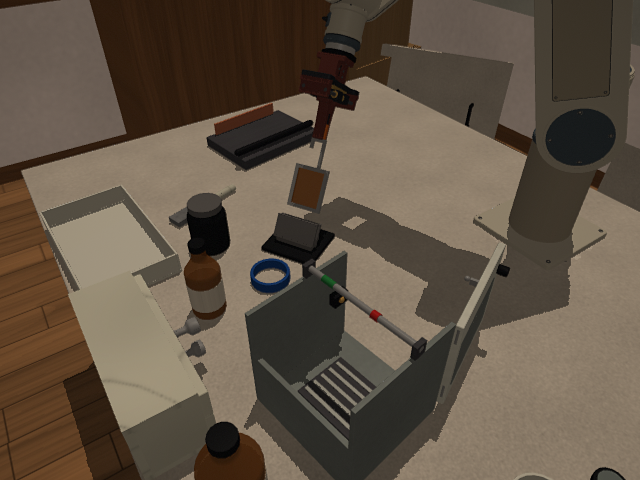

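```bash
cat >> h.py <<'E'
CY=0.159
UX=np.array([np.cos(CY),np.sin(CY),0]);UY=np.array([-np.sin(CY),np.cos(CY),0])
GREEN=np.array([651.0,64.1,225.]);RED=np.array([636.5,154.0,225.])
L=239.
def qv(yaw): return (R.from_euler('z',yaw)*R.from_euler('x',np.pi)).as_quat()
def hook2tcp(p): return np.asarray(p)+[0,0,L-150]
E
python3 - <<'E'
from station import env,viewer,set_gripper
from h import *
env.reach([450,-230,430],qv(-0.6))
p=hook2tcp(GREEN-75*UX+[0,0,0]);p[2]=400
env.reach(p,qv(CY))
p[2]=225-114.5+L
env.move_l(p,rate=150)
s=env.read_state();im=viewer.camera("wrist");cv2.imwrite("pics/w3.png",im);np.save("pics/w3.npy",toolpose(s))
cv2.imwrite("pics/s3.png",viewer.camera("scene"));cv2.imwrite("pics/t3.png",viewer.camera("top"))
print(s["time_s"],s["tool_pos"],p,s["force"],s["width"])
E
```

```text
6.6167 [577.8678  50.1795 349.8478] [576.946   52.2252 349.5   ] [-1.4048 -4.2441  9.9112] 25.72095824916734
```

View pics/w3.png

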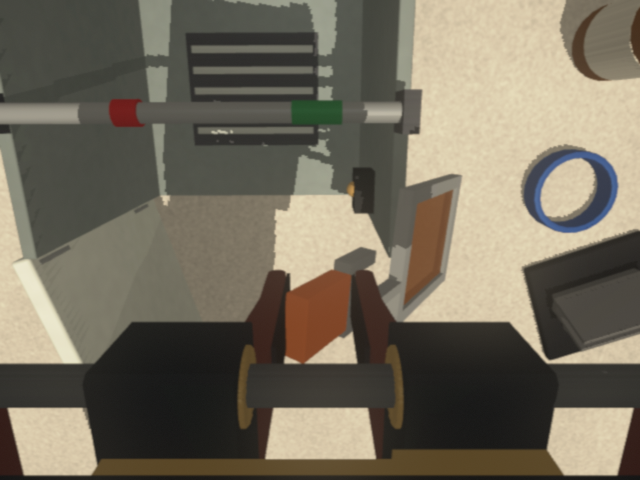

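View pics/s3.png

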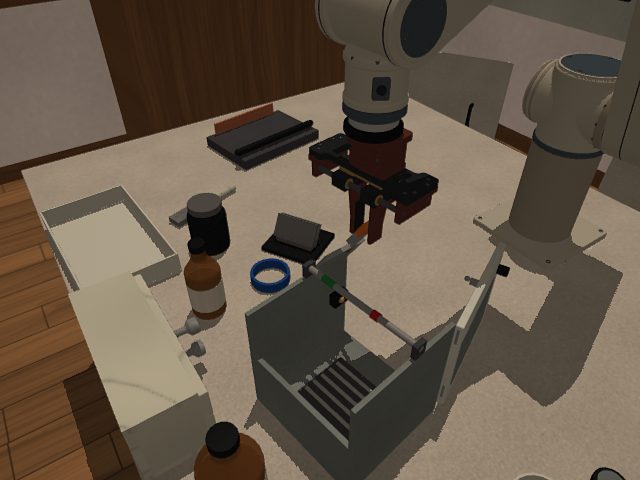

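View pics/t3.png

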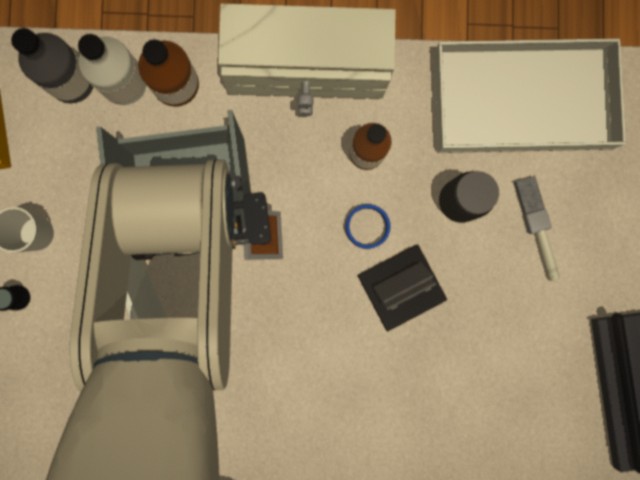

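Run:
```python
from h import *
w,s,t=[cv2.imread(f"pics/{n}3.png") for n in "wst"]
cv2.imwrite("pics/w3z.png",cv2.resize(w[160:380,240:480],None,fx=2.7,fy=2.7,interpolation=cv2.INTER_CUBIC))
cv2.imwrite("pics/s3z.png",cv2.resize(s[180:340,220:420],None,fx=3.7,fy=3.7,interpolation=cv2.INTER_CUBIC))
cv2.imwrite("pics/t3z.png",cv2.resize(t[160:280,210:310],None,fx=5,fy=5,interpolation=cv2.INTER_CUBIC))
```

```text
(no output)
```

View pics/w3z.png

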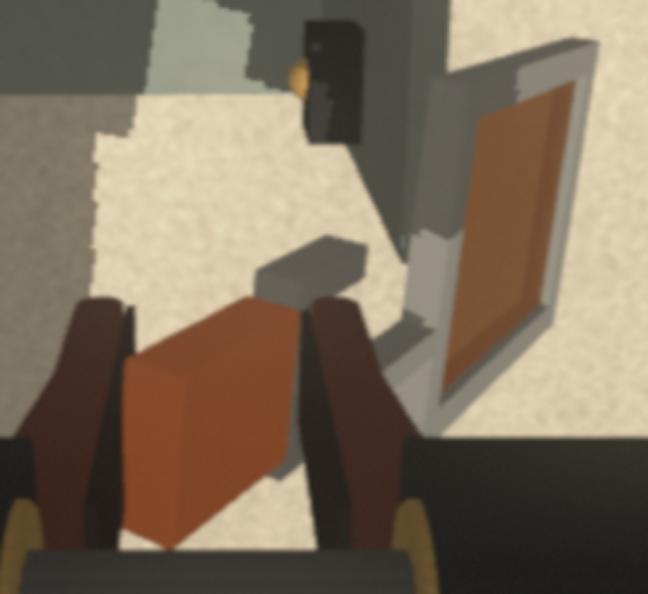

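View pics/s3z.png

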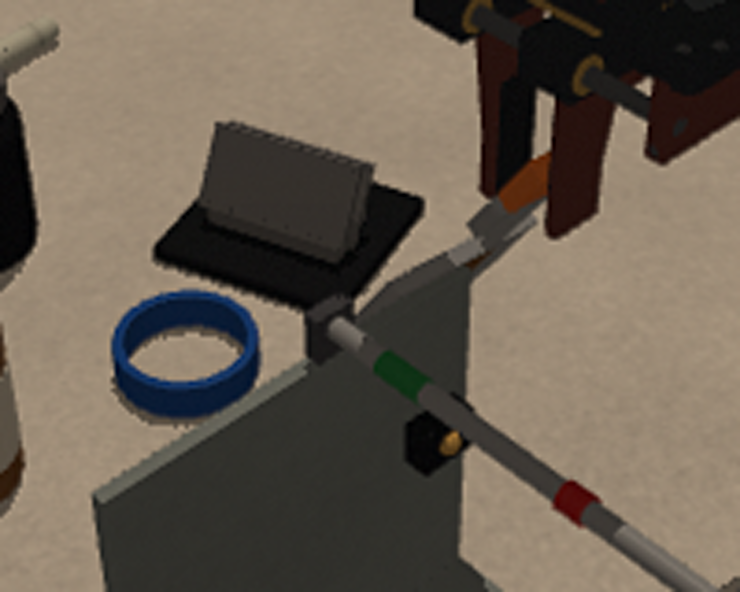

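View pics/t3z.png

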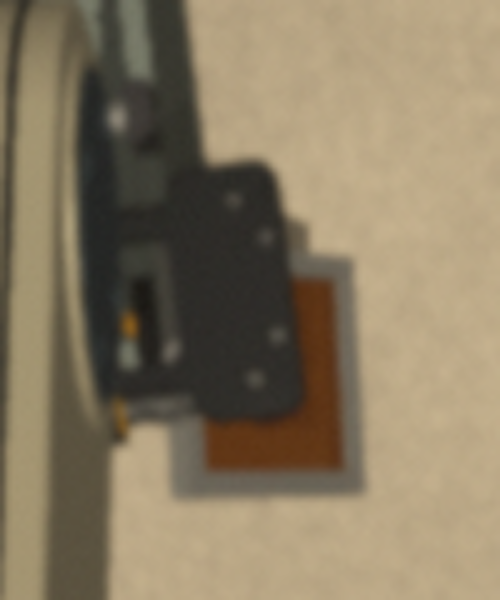

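Run:
```python
from station import env,viewer,set_gripper
from h import *
s=env.read_state();p=s["tool_pos"].copy();p[:2]=[576.9,52.2]
for dz,dy in((30,-12),(60,-25),(90,-30),(130,-30)):
    env.move_l(p+[0,dy,dz],rate=100)
    s=env.read_state();print(s["time_s"],s["tool_pos"],s["force"],s["width"])
cv2.imwrite("pics/w4.png",viewer.camera("wrist"));cv2.imwrite("pics/s4.png",viewer.camera("scene"))
```

```text
7.2417 [576.8881  39.0037 379.4623] [-1.0914 -3.9091  2.8213] 18.64220551205164
7.7167 [577.0004  27.1241 410.1839] [-0.7717 -3.5932  2.7059] 14.622349475043704
8.1667 [577.0208  22.4039 440.0667] [ 0.2133 -2.4388  0.651 ] 13.229123920022694
8.7167 [576.6539  22.5635 479.3767] [-0.5965 -0.3418 -1.6224] 9.568576500615286
```

View pics/w4.png

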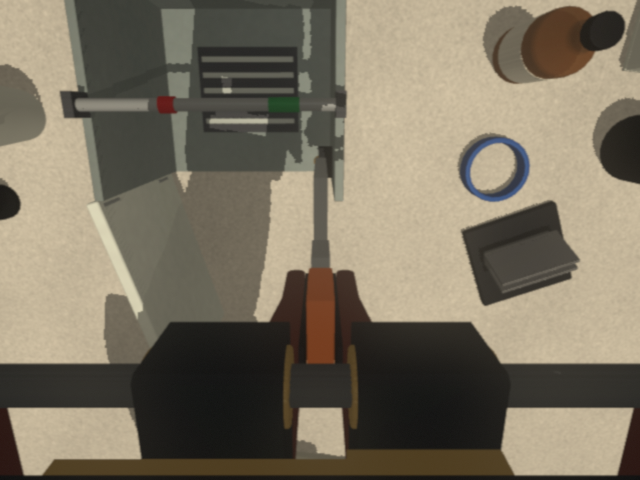

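View pics/s4.png

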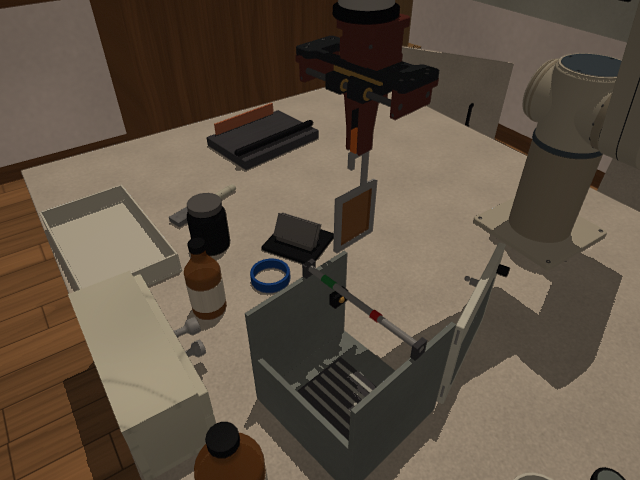

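Run:
```python
from h import *
a,b=[cv2.imread(f"pics/w{n}.png")[120:380,260:380] for n in (2,4)]
cv2.imwrite("pics/cmp.png",cv2.resize(np.hstack([a,b]),None,fx=2.3,fy=2.3,interpolation=cv2.INTER_CUBIC))
s=cv2.imread("pics/s4.png")
cv2.imwrite("pics/s4z.png",cv2.resize(s[110:260,320:400],None,fx=4,fy=4,interpolation=cv2.INTER_CUBIC))
```

```text
(no output)
```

View pics/cmp.png

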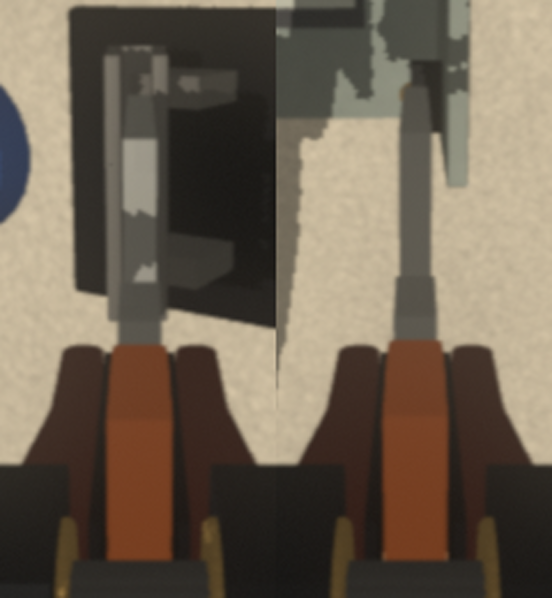

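View pics/s4z.png

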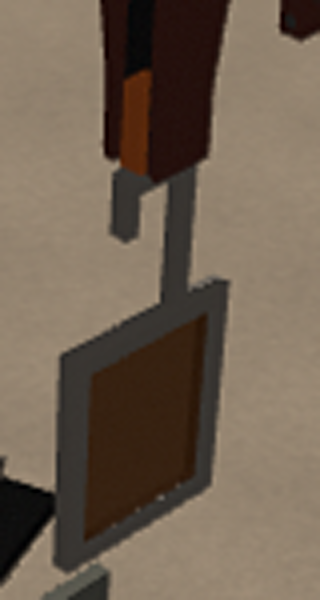

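Run:
```python
from station import viewer,env
from h import *
P=viewer.camera_params("wrist");T=P["tool_from_camera"]
f=lambda x,z:proj(P,(x,0,239-z),T).round(1)
print("tab top near/far",f(-13,192),f(13,192),"tab bottom far",f(13,160),"crown tip end",f(17,158),f(17,150),"tip low",f(17,134),"frame top far",f(40,95),"frame bot far",f(40,0))
w=cv2.imread("pics/w4.png");g=cv2.cvtColor(w,cv2.COLOR_BGR2GRAY)
print(g[150:300:2,320].tolist()); print("start row 150")
# scene: project vertical hanger model pts
PS=viewer.camera_params("scene")
p=np.array([576.7,22.4,479.4])
for n,x,z in (("frame bot -x",-40,0),("bot +x",40,0),("top +x",40,95),("top -x",-40,95),("tip",14,134)):
    print(n,(proj(PS,p+UX*x-[0,0,239-z])-[320,110])*4)
```

```text
tab top near/far [317.8 368.3] [317.6 302.2] tab bottom far [318.1 268.4] crown tip end [318.1 257.7] [318.2 251.5] tip low [318.4 240.6] frame top far [318.7 179.6] frame bot far [319.2 160.4]
[56, 56, 57, 59, 77, 79, 80, 80, 80, 81, 81, 82, 82, 82, 87, 89, 89, 90, 89, 89, 90, 90, 91, 90, 90, 91, 90, 90, 91, 91, 91, 91, 91, 91, 91, 91, 91, 91, 91, 91, 91, 91, 91, 91, 91, 84, 83, 82, 82, 82, 81, 82, 81, 83, 87, 89, 88, 88, 88, 81, 78, 77, 77, 77, 77, 77, 76, 76, 76, 76, 75, 76, 75, 74, 74]
start row 150
frame bot -x [199.7365 478.042 ]
bot +x [ 56.1634 567.2847]
top +x [ 60.5066 359.3199]
top -x [215.8956 274.3062]
tip [116.9338 234.9337]
```

Run:
```python
from station import viewer,env
from h import *
P=viewer.camera_params("wrist");TC=P["tool_from_camera"]
s=env.read_state()
for n,TP in(("w3",np.load("pics/w3.npy")),("w4",toolpose(s))):
    w=cv2.imread(f"pics/{n}.png")
    g,sg=blob(mask(w,(45,90,40),(85,255,255),(200,60,400,160)));r,sr=blob(mask(w,(0,150,60),(8,255,255),(80,60,220,160)))
    G=onz(ray(P,g,TP@TC),225);Rd=onz(ray(P,r,TP@TC),225)
    print(n,g,sg,r,sr,G,Rd,np.linalg.norm(G-Rd),np.arctan2(-(Rd-G)[0],(Rd-G)[1]))
    print(" offset in cab of RED/GREEN consts:",(G-GREEN)@UX,(G-GREEN)@UY,(Rd-RED)@UX,(Rd-RED)@UY)
```

```text
w3 [316.2197 111.8675] [ 292  100   50   24 1147] [123.5449 112.5307] [109  99  34  28 701] [652.7995  62.9105 225.    ] [638.0075 154.728  225.    ] 93.0013102171452 0.159729043474652
 offset in cab of RED/GREEN consts: 1.5884294280044793 -1.4593779594053495 1.6037781055386213 0.4800983908185095
w4 [283.5092 104.1032] [269  97  30  15 436] [164.9038 104.3389] [157  97  18  16 239] [652.4942  62.9118 225.    ] [637.731 154.102 225.   ] 92.37746349439531 0.16050149159406463
 offset in cab of RED/GREEN consts: 1.287187545044586 -1.409733816922075 1.2316342821200874 -0.09418360556109806
```

```bash
cat >> h.py <<'E'
GREEN=np.array([652.3,63.2,225.]);RED=np.array([637.7,154.2,225.]);CY=0.16
UX=np.array([np.cos(CY),np.sin(CY),0]);UY=np.array([-np.sin(CY),np.cos(CY),0])
E
python3 - <<'E'
from station import env,viewer,set_gripper
from h import *
p=GREEN-70*UX
env.move_l([p[0],p[1],479],qv(CY),rate=150)
env.move_l([p[0],p[1],225-114.5+L],rate=180)
s=env.read_state();print(s["time_s"],s["tool_pos"],s["force"],s["width"])
cv2.imwrite("pics/w5.png",viewer.camera("wrist"));cv2.imwrite("pics/s5.png",viewer.camera("scene"))
E
```

```text
10.0333 [583.7558  51.8471 350.5284] [ 0.1657  0.0104 -1.7196] 9.927099135213235
```

View pics/w5.png

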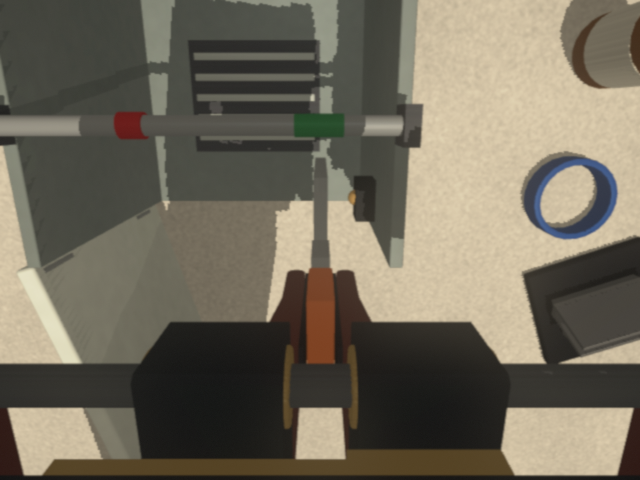

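View pics/s5.png

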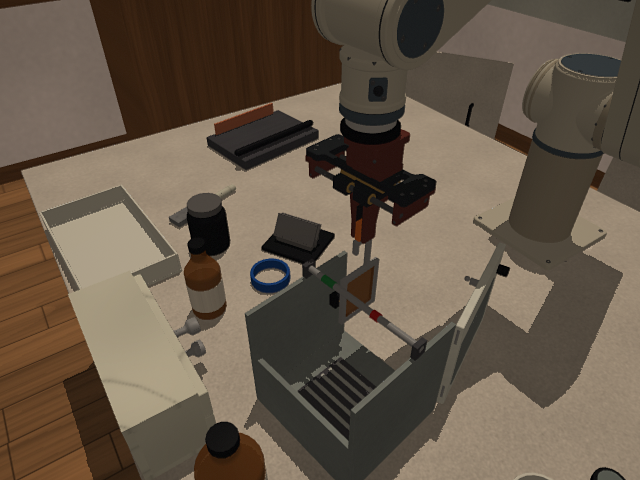

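Run:
```python
from station import env,viewer,set_gripper
from h import *
p=GREEN
print(env.move_l([p[0],p[1],225-114.5+L],rate=90,f_stop=8))
s=env.read_state();print(s["time_s"],s["tool_pos"],s["force"],s["width"])
cv2.imwrite("pics/w6.png",viewer.camera("wrist"));cv2.imwrite("pics/s6.png",viewer.camera("scene"))
S=cv2.imread("pics/s6.png");cv2.imwrite("pics/s6z.png",cv2.resize(S[200:360,280:440],None,fx=3.7,fy=3.7,interpolation=cv2.INTER_CUBIC))
```

```text
False
11.0583 [651.8976  63.1512 349.3614] [-0.1685  0.7342 -1.1117] 10.025100142210334
```

View pics/w6.png

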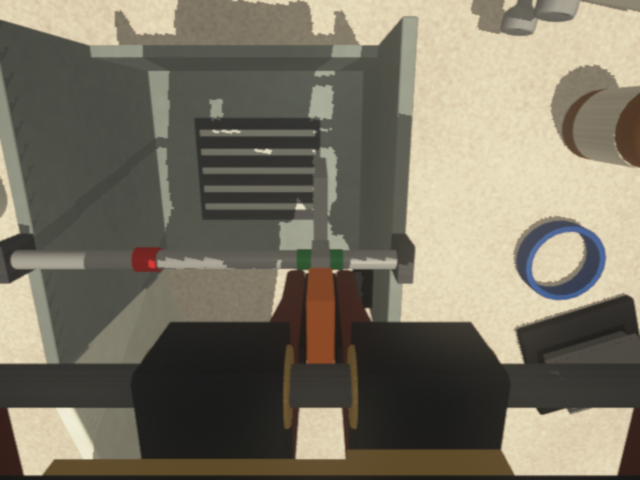

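View pics/s6z.png

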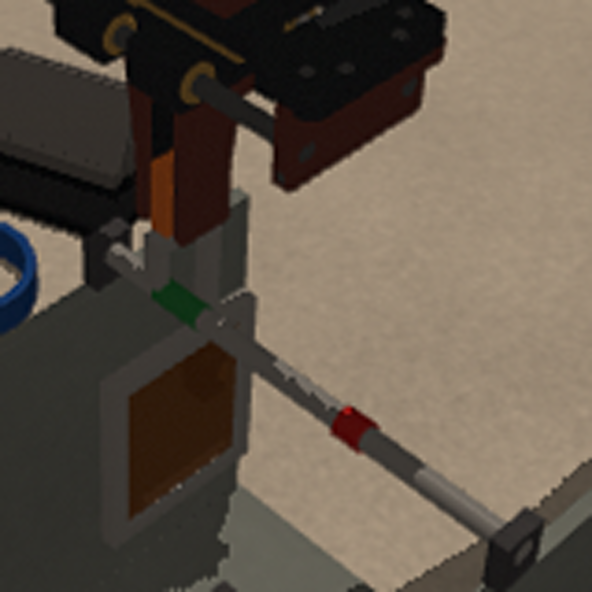

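Run:
```python
from station import env,viewer,set_gripper
from h import *
P=viewer.camera_params("wrist");print(proj(P,(0,0,124.4),P["tool_from_camera"]))
p=GREEN
env.move_l([p[0],p[1],225+10+L-150],rate=80,f_stop=10)
s=env.read_state();print(s["time_s"],s["tool_pos"],s["force"],s["width"])
print(env.move_l([p[0],p[1],225+3+L-150],rate=30,f_stop=3))
s=env.read_state();print(s["time_s"],s["tool_pos"],s["force"],s["width"])
env.hold(0.2)
s=env.read_state();print(s["time_s"],s["tool_pos"],s["force"],s["width"])
cv2.imwrite("pics/w7.png",viewer.camera("wrist"));cv2.imwrite("pics/s7.png",viewer.camera("scene"))
S=cv2.imread("pics/s7.png");cv2.imwrite("pics/s7z.png",cv2.resize(S[200:360,280:440],None,fx=3.7,fy=3.7,interpolation=cv2.INTER_CUBIC))
```

```text
[318.6241 260.3014]
11.625 [652.0019  63.1752 323.0934] [-0.0004 -0.2312 -1.6197] 9.903711671606008
True
11.9083 [652.8469  63.2121 318.0936] [-0.5972 -0.0137  3.7286] 10.100487746911039
12.1083 [652.8279  63.2285 318.0525] [-0.5745 -0.3349  5.2767] 9.767545162192333
```

View pics/w7.png

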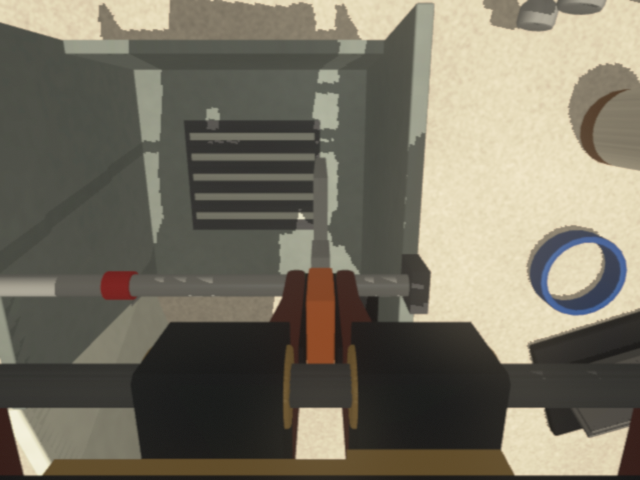

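View pics/s7z.png

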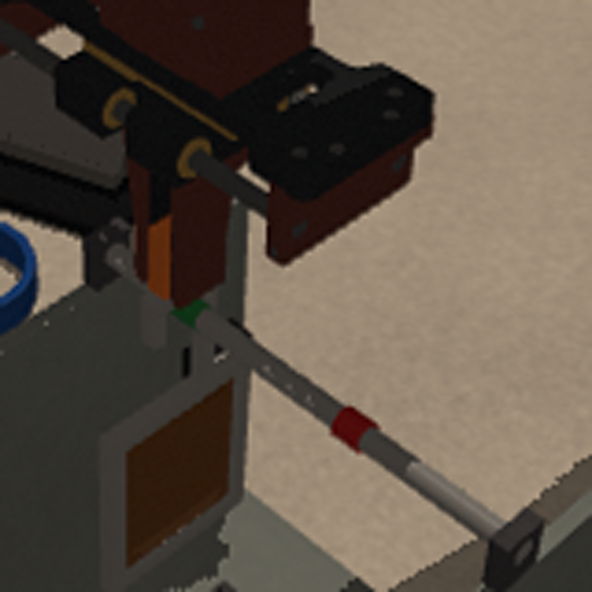

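Run:
```python
from station import env,viewer,set_gripper
from h import *
z=319.6
env.move_l([652.5,63.2,z],rate=30)
q=RED+[0.2,0,0]
print(env.move_l([q[0],q[1],z],rate=60,f_stop=20))
s=env.read_state();print(s["time_s"],s["tool_pos"],s["force"],s["width"])
print(env.move_l([q[0],q[1],z-3],rate=30,f_stop=2))
s=env.read_state();print(s["time_s"],s["tool_pos"],s["force"],s["width"])
cv2.imwrite("pics/w8.png",viewer.camera("wrist"));cv2.imwrite("pics/s8.png",viewer.camera("scene"))
S=cv2.imread("pics/s8.png");cv2.imwrite("pics/s8z.png",cv2.resize(S[200:360,280:440],None,fx=3.7,fy=3.7,interpolation=cv2.INTER_CUBIC))
```

```text
False
14.1417 [637.9703 153.875  319.6034] [-0.0802  0.4552 -1.7252] 10.277742895693569
False
14.3917 [638.3463 153.9971 318.041 ] [-2.297  -0.1526  6.8571] 9.76419507252184
```

View pics/w8.png

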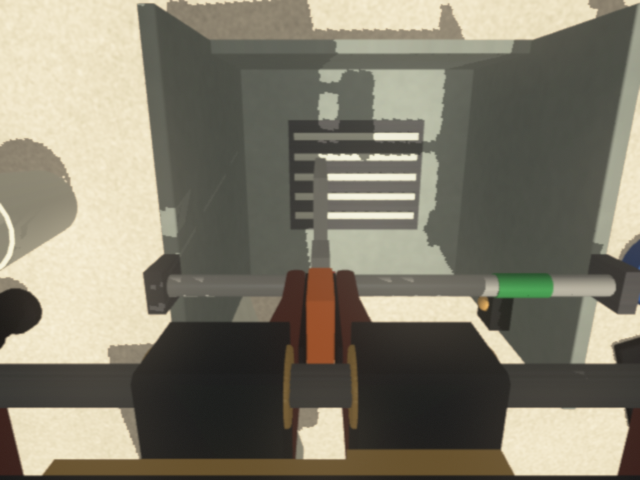

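View pics/s8z.png

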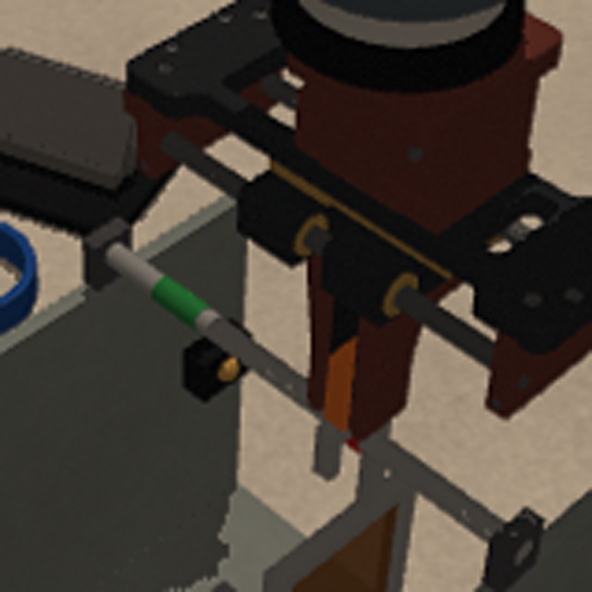

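Run:
```python
from station import env,viewer,set_gripper
from h import *
q=RED+[0.2,0,0]
env.move_l([q[0],q[1],318.9],rate=30)
set_gripper(40);env.hold(0.3)
s=env.read_state();print(s["time_s"],s["tool_pos"],s["force"],s["width"])
env.move_l([q[0],q[1],430],rate=120)
s=env.read_state()
im=viewer.camera("wrist");cv2.imwrite("pics/w9.png",im);cv2.imwrite("pics/s9.png",viewer.camera("scene"))
np.save("pics/w9.npy",toolpose(s))
S=cv2.imread("pics/s9.png");cv2.imwrite("pics/s9z.png",cv2.resize(S[200:400,280:480],None,fx=3,fy=3,interpolation=cv2.INTER_CUBIC))
print(s["time_s"],s["tool_pos"],s["force"])
```

```text
15.7 [637.8897 154.1789 318.9031] [ 0.5041 -0.7311  0.2113] 39.79192272051882
16.775 [637.5716 154.1116 428.9926] [ 0.4961  0.0727 -0.0309]
```

View pics/w9.png

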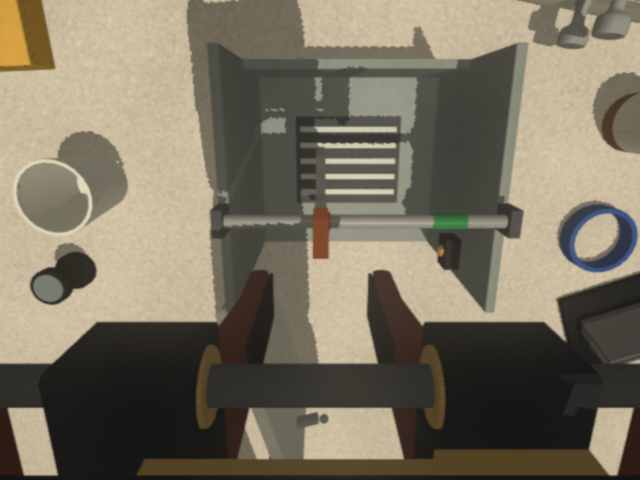

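View pics/s9z.png

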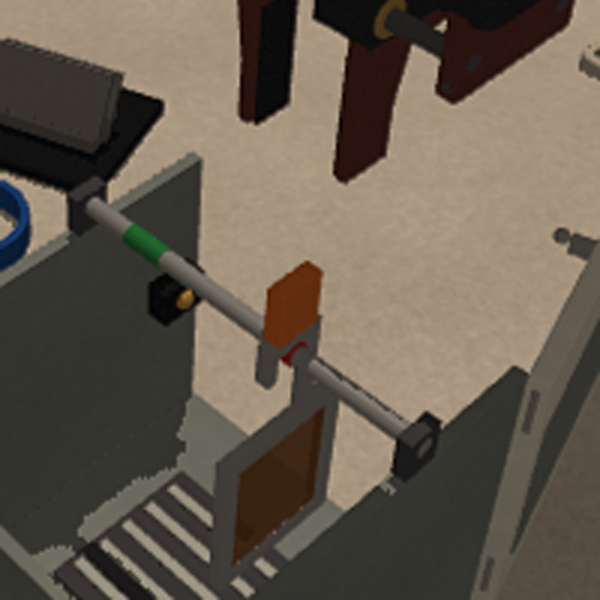

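Run:
```python
from station import viewer,env
from h import *
PT=viewer.camera_params("top")
W=[onz(ray(PT,np.array(p)/2.18+[90,110]),207) for p in [(37,320),(48,314),(145,588),(158,580)]]
print(np.array(W))
mid=GREEN+60*UY
for w in W: print("cab frame",(w-mid)@UX+80,(w-mid)@UY)
for a,b in((0,2),(1,3)):
    d=W[b]-W[a];dx,dy=d@UX,d@UY;print(np.linalg.norm(d),"angle",np.arctan2(-dx,-dy))
T=cv2.imread("pics/top0.png")
cv2.imwrite("pics/d.png",cv2.resize(T[245:385,100:200],None,fx=4.2,fy=4.2,interpolation=cv2.INTER_CUBIC))
```

```text
[[539.2905 222.1272 207.    ]
 [543.7958 214.495  207.    ]
 [352.1205 137.0747 207.    ]
 [357.9414 128.1465 207.    ]]
cab frame -6.2460899231314215 114.90169980365448
cab frame -3.0142806875067976 106.64924688082694
cab frame -204.57577867149183 60.75520024609922
cab frame -200.25169438634657 51.013597512003585
205.58820212589504 angle 1.3042787438008507
204.93394751308998 angle 1.2958649572208565
```

View pics/d.png

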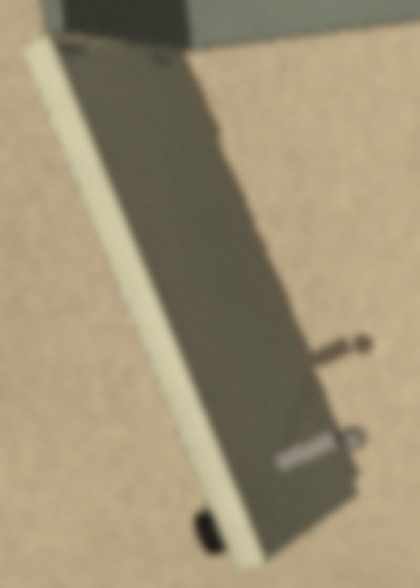

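```bash
cat >> h.py <<'E'
MID=GREEN+60*UY
def door(th,off,z,r=150.):
    H=MID-82*UX+107*UY
    e=-np.cos(th)*UY-np.sin(th)*UX; n=-np.cos(th)*UX+np.sin(th)*UY
    p=H+r*e+(12+10+off)*n; p[2]=z
    return p,qv(CY-th+np.pi)
E
python3 - <<'E'
from station import env
from h import *
for th,off,z in((1.3,50,430),(1.3,50,225),(1.3,0,225),(1,0,225),(.6,0,225),(.2,0,225),(-.03,0,225),(-.03,60,225)):
    p,q=door(th,off,z);print(th,p,env.ik(p,q))
E
```

```text
1.3 [378.3794 217.7853 430.    ] [ 0.495  -0.0083  1.8757 -0.      1.2742  0.0642]
1.3 [378.3794 217.7853 225.    ] [ 0.495   0.2727  2.0918 -0.      0.7771  0.0642]
1.3 [399.2591 172.3536 225.    ] [ 0.3802  0.2704  2.0953 -0.      0.7759 -0.0506]
1 [418.3606 131.2656 225.    ] [ 0.2769  0.2752  2.088  -0.      0.7784 -0.4539]
0.6 [460.9458  88.6608 225.    ] [ 0.1647  0.3157  2.0245  0.      0.8014 -0.9661]
0.2 [516.7604  66.0026 225.    ] [ 0.1042  0.3823  1.9156  0.      0.8437 -1.4266]
-0.03 [551.466   63.5473 225.    ] [ 0.0933  0.4261  1.8412  0.      0.8743 -1.6675]
-0.03 [492.5457  52.2158 225.    ] [ 0.0816  0.3493  1.9703  0.      0.822  -1.6792]
```

Run:
```python
from station import env,viewer,set_gripper
from h import *
p,q=door(1.3,50,430); 
env.move_l([570,150,430],rate=200)
env.reach(p,q); set_gripper(0)
p,q=door(1.3,50,320);env.move_l(p,q,rate=200)
s=env.read_state();print(s["time_s"],s["tool_pos"],p,s["force"],s["width"])
np.save("pics/w10.npy",toolpose(s))
for n in("wrist","scene"): cv2.imwrite(f"pics/{n[0]}10.png",viewer.camera(n))
```

```text
20.2167 [378.8446 218.038  320.6316] [378.3794 217.7853 320.    ] [ 0.1301 -0.771  -0.0568] 0.5121471118268879
```

View pics/w10.png

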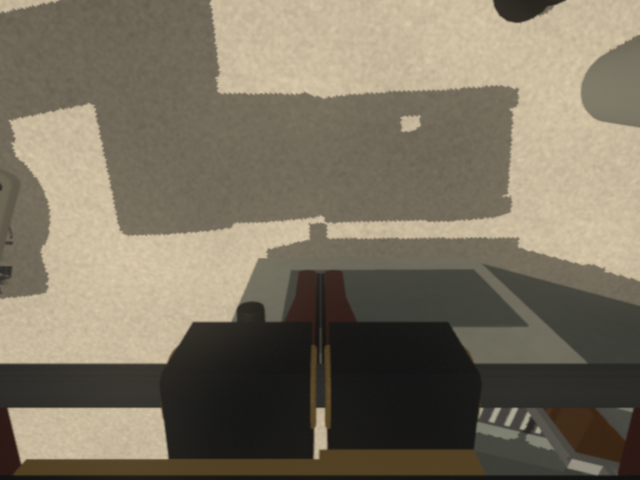

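View pics/s10.png

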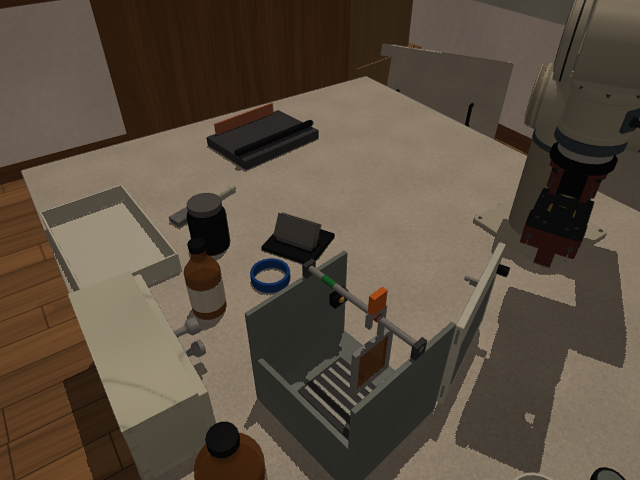

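Run:
```python
from station import env,viewer,set_gripper
from h import *
def rep(t):
    s=env.read_state();print(t,round(s["time_s"],2),s["tool_pos"],s["force"])
p,q=door(1.3,50,225);print(env.move_l(p,q,rate=150,f_stop=15));rep("down")
p,q=door(1.3,3,225);print(env.move_l(p,q,rate=80,f_stop=10));rep("near")
for th in(1.15,.95,.75,.55,.35,.2):
    p,q=door(th,0,225);st=env.move_l(p,q,rate=70,f_stop=15);rep((th,st))
    if st: break
cv2.imwrite("pics/w11.png",viewer.camera("wrist"));cv2.imwrite("pics/s11.png",viewer.camera("scene"))
```

```text
False
down 21.1 [378.8946 218.0749 225.7134] [-0.545   0.1251 -0.4259]
False
near 21.83 [398.0409 175.0433 225.1135] [1.1163 0.3837 0.3386]
(1.15, False) 22.35 [407.159  151.3552 224.9834] [ 0.6222  0.2341 -0.0527]
(0.95, False) 22.93 [422.4995 125.3145 224.9347] [ 0.0824 -0.3894 -1.1629]
(0.75, False) 23.52 [442.7002 102.8409 224.9203] [ 0.0345  0.1109 -0.4169]
(0.55, False) 24.1 [466.9203  84.8444 224.8924] [ 0.3397 -0.2558  0.2042]
(0.35, False) 24.68 [494.2816  72.0364 224.8832] [ 0.3436 -1.4178  0.4367]
(0.2, False) 25.16 [516.213   66.1349 224.8891] [ 0.2998 -0.107  -0.4612]
```

View pics/s11.png

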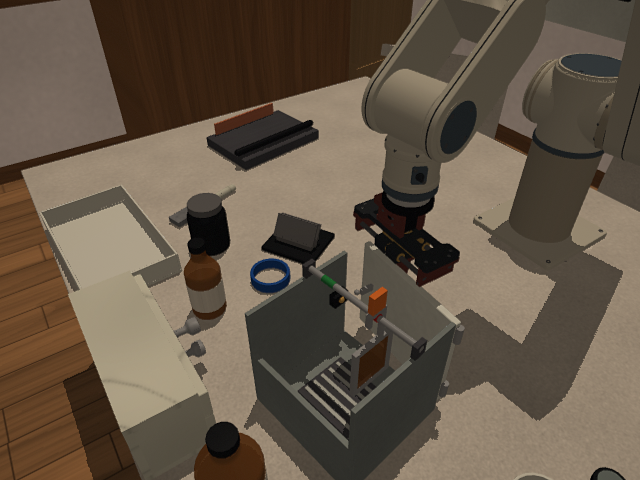

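View pics/w11.png

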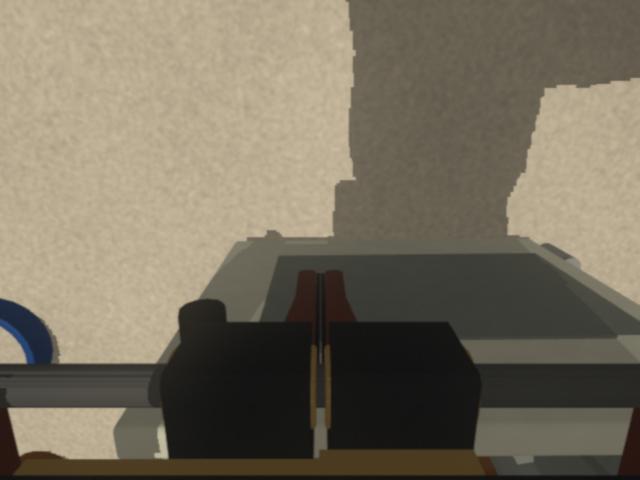

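Run:
```python
from station import env,viewer,set_gripper
from h import *
def rep(t):
    s=env.read_state();print(t,round(s["time_s"],2),s["tool_pos"],s["force"])
for th in(.1,.07,.04,.01,-.02,-.04):
    p,q=door(th,0,225);st=env.move_l(p,q,rate=40,f_stop=18);rep((th,st))
    if st: break
env.hold(.2);rep("hold")
cv2.imwrite("pics/w12.png",viewer.camera("wrist"));cv2.imwrite("pics/s12.png",viewer.camera("scene"))
S=cv2.imread("pics/s12.png");cv2.imwrite("pics/s12z.png",cv2.resize(S[200:400,260:480],None,fx=3,fy=3,interpolation=cv2.INTER_CUBIC))
```

```text
(0.1, False) 25.78 [531.4848  63.9877 224.9112] [ 0.1118 -1.3159  0.7399]
(0.07, False) 26.05 [536.2399  63.6614 225.0246] [-0.1909  0.092   0.7341]
(0.04, False) 26.32 [540.7781  63.4771 224.9888] [-0.1042 -1.1646 -0.0238]
(0.01, False) 26.58 [545.6266  63.4147 225.0394] [-0.1179  0.1311  0.097 ]
(-0.02, True) 26.79 [546.9339  63.1469 224.2112] [0.0952 0.2112 0.7273]
hold 26.99 [546.9514  63.137  223.9868] [-0.9652 -0.1009  0.232 ]
```

View pics/s12z.png

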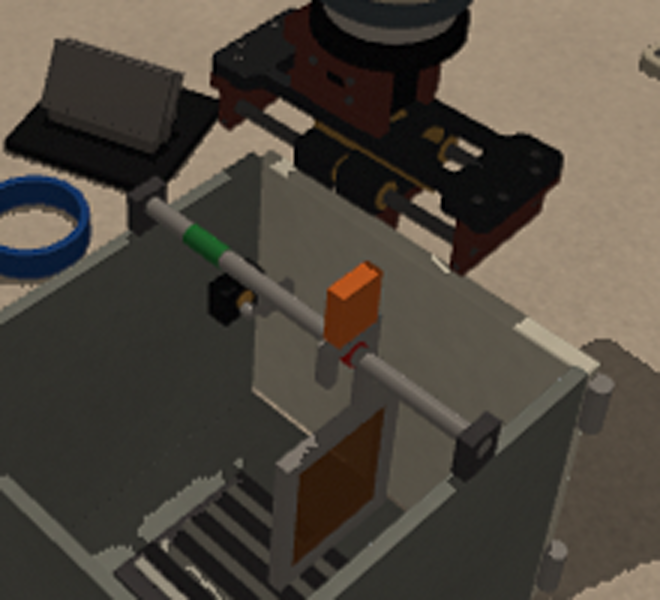

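Run:
```python
from station import env,viewer,set_gripper
from h import *
def rep(t):
    s=env.read_state();print(t,round(s["time_s"],2),s["tool_pos"],s["force"])
for th in(.0,-.01,-.02,-.03,-.04,-.05):
    p,q=door(th,0,225);st=env.move_l(p,q,rate=15,f_stop=22);rep((th,st))
    if st: break
env.hold(.3);rep("hold")
cv2.imwrite("pics/s13.png",viewer.camera("scene"))
S=cv2.imread("pics/s13.png");cv2.imwrite("pics/s13z.png",cv2.resize(S[200:400,260:480],None,fx=3,fy=3,interpolation=cv2.INTER_CUBIC))
```

```text
(0.0, False) 27.34 [546.8902  63.424  225.0467] [-0.0352  0.0862  0.6961]
(-0.01, False) 27.59 [547.1473  63.2815 224.8591] [-6.758  -1.6678  5.1137]
(-0.02, False) 27.84 [547.2678  63.1848 224.7277] [-11.8412  -1.7105  10.4362]
(-0.03, False) 28.09 [547.3703  63.0498 224.6295] [-18.9127  -3.0535  15.584 ]
(-0.04, False) 28.34 [547.4624  62.9426 224.6154] [-25.0348  -2.9156  19.1138]
(-0.05, False) 28.59 [547.5967  62.8215 224.5825] [-31.5178  -3.7154  25.6317]
hold 28.89 [547.5911  62.8076 224.5903] [-32.2841  -4.6859  25.8356]
```

View pics/s13z.png

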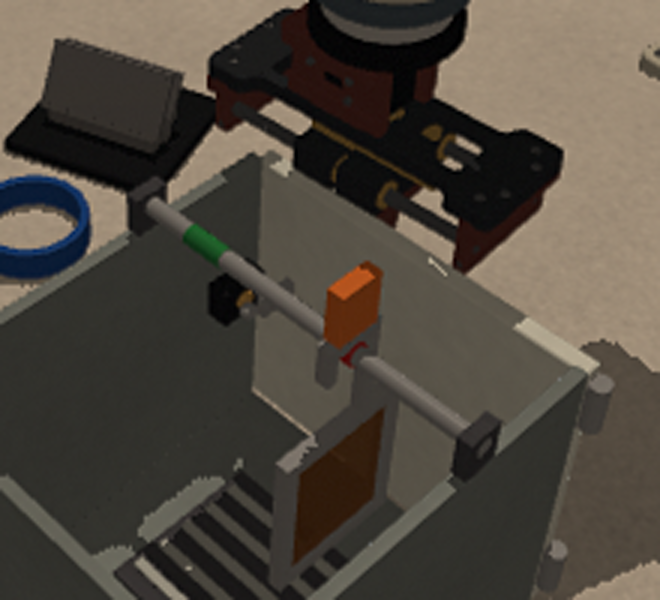

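Run:
```python
from station import env,viewer,set_gripper
from h import *
p,q=door(0,60,225);env.move_l(p,q,rate=100)
p,q=door(0,100,400,r=150);env.move_l(p,q,rate=200)
env.reach([350,-250,400],qv(-.3+np.pi)) if env.ik([350,-250,400],qv(-.3+np.pi)) is not None else print("noik")
env.hold(0.3)
s=env.read_state();print(s["time_s"],s["tool_pos"],s["force"])
for n in("top","scene"): cv2.imwrite(f"pics/{n[0]}14.png",viewer.camera(n))
S=cv2.imread("pics/s14.png");cv2.imwrite("pics/s14z.png",cv2.resize(S[200:400,260:480],None,fx=3,fy=3,interpolation=cv2.INTER_CUBIC))
S=cv2.imread("pics/t14.png");cv2.imwrite("pics/t14z.png",cv2.resize(S[110:290,80:270],None,fx=3.3,fy=3.3,interpolation=cv2.INTER_CUBIC))
```

```text
32.3083 [ 350.414  -249.4398  399.9949] [ 0.111   0.8692 -0.7883]
```

View pics/s14z.png

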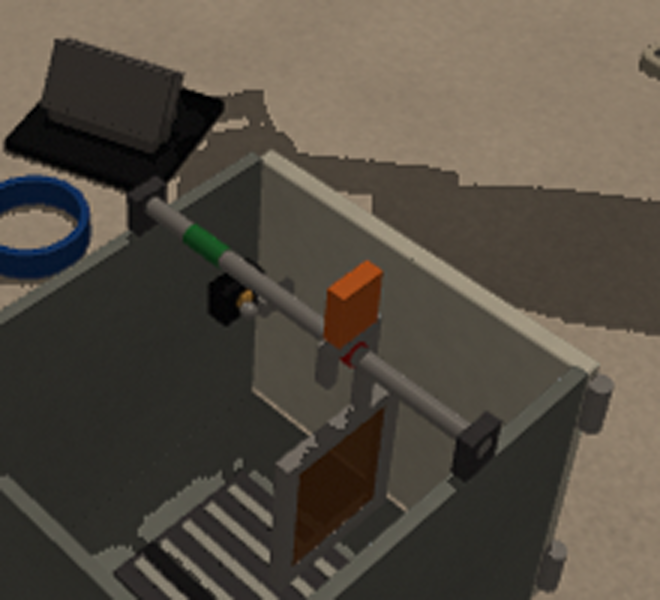

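View pics/t14z.png

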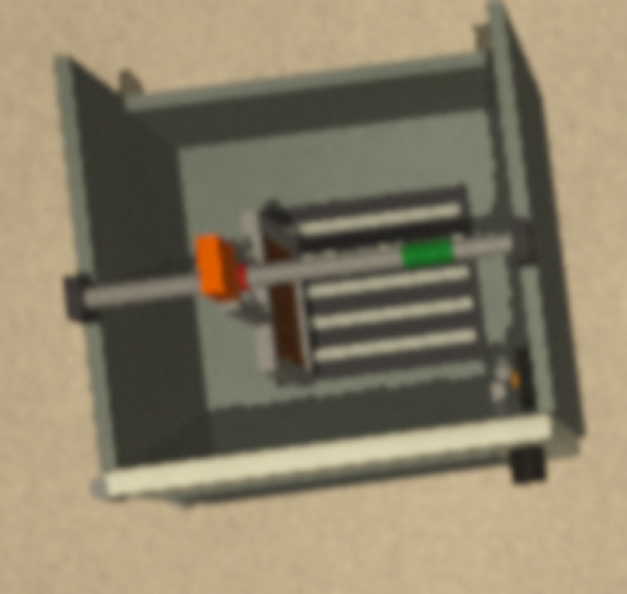

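View pics/s14.png

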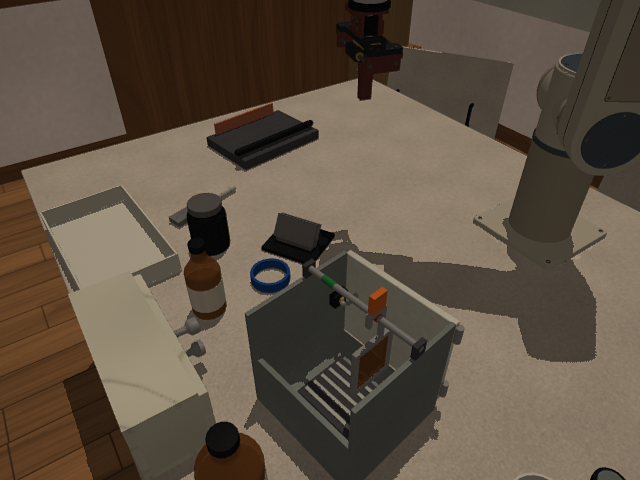

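Run:
```python
from station import viewer
from h import *
PS,PT=viewer.camera_params("scene"),viewer.camera_params("top")
t=cv2.imread("pics/t14.png");s=cv2.imread("pics/s14.png")
lo,hi=(3,150,60),(20,255,255)
a,sa=blob(mask(s,lo,hi,(360,280,395,325)));b,sb=blob(mask(t,lo,hi,(130,170,165,215)))
X,e=tri([ray(PS,a),ray(PT,b)]);print("tab",a,b,X,e,"offset from RED x,y:",(X-RED)@UX,(X-RED)@UY)
# red from first images, same cams
print("red by same cams: ",np.array([637.06,153.98,229.2]), "tab-red y",(X-[637.06,153.98,229.2])@UY,"x",(X-[637.06,153.98,229.2])@UX)
# door top strip: light
m=mask(t,(20,15,150),(45,110,255),(105,225,250,265))
n,l,st,c=cv2.connectedComponentsWithStats(m);i=1+np.argmax(st[1:,4]);ys,xs=np.where(l==i);print(st[i])
cols=[x for x in range(xs.min()+6,xs.max()-6)]
lo_=[ys[xs==x].min() for x in cols];h_=[ys[xs==x].max() for x in cols]
for v in(lo_,h_):
    f=np.polyfit(cols,v,1);p=[onz(ray(PT,(x,np.polyval(f,x))),207) for x in(cols[0],cols[-1])]
    d=p[1]-p[0];print("door angle",np.arctan2(-(d@UX),-(d@UY)), "x from front:",[(q-MID)@UX+80 for q in p])
for n_,z in (("tank",120),):pass
t0=cv2.imread("pics/top0.png")
d=cv2.absdiff(t,t0).max(2)>40
for n_,(x0,y0,x1,y1) in dict(bottle=(345,115,400,170),tape=(340,200,395,250),tank=(430,165,505,225)).items(): print(n_,"changed px",d[y0:y1,x0:x1].sum())
```

```text
tab [377.1117 300.8756] [145.5905 190.8405] [637.3967 154.8158 255.2012] [np.float64(0.8119891690859653), np.float64(0.8119891690862354)] offset from RED x,y: -0.20133380170950796 0.6562563890074377
red by same cams:  [637.06 153.98 229.2 ] tab-red y 0.7714827391169411 x 0.465541665106126
[ 105  236  142   29 1109]
door angle 0.0014501643842754885 x from front: [np.float64(-1.3688691679547986), np.float64(-1.6601654357159248)]
door angle -0.016045380254711125 x from front: [np.float64(-14.386877114571874), np.float64(-11.159112075257738)]
bottle changed px 0
tape changed px 0
tank changed px 0
```

Every check agrees: the hanger is within about 1 mm of the ring, the door angle is about 0, and the bystanders haven't moved. I'm handing the job in now.

Run:
```python
from station import env,workorder
print(env.read_state()["time_s"]); print(workorder.sign_off())
```

```text
32.4083
the job is handed in; nothing more can be done
None
```

The hanger now hangs on the rail at the red ring, the door is shut, and I handed the job in at 32.4 s. No verdict was reported.

**What I did:** I drew the hanger out of the rack and hooked it on the rail at the green band. I slid it along to the red ring without lifting it off and let go. Then I pushed the door shut along its arc.

**One mishap:** While carrying the hanger to the cabinet, my path was too low. The hanger hit the cabinet's right wall and twisted in the grip, opening the fingers to 25.7 mm. I lifted it clear and it squared itself up in the jaws, back to about 10 mm. I checked its pose in the wrist and scene views before hooking it on. The tool force I read just after the knock was about 11 N, but I did not record the peak.

**Last checks:**
- **Hanger:** the tab is about 0.8 mm from the ring along the rail and looks upright and still. It was released with the door still open.
- **Door:** the two edges of its top give 0.001 and -0.016 rad. They differ slightly, but both are under the 0.025 limit. The push ended against a hard stop at about 32 N of sideways force, well past the catch force. I saw no separate click; the first push hit a brief force spike of over 18 N, which then vanished.
- **Bottle, tank and tape roll:** no change in the top view from start to finish.
- **Robot:** the arm is clear and touching nothing.

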